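# Check a gauge pillar with the engineer's square

### The arm

A 6-joint arm with a two-finger parallel gripper is mounted at the origin on the work surface. World frame = base frame: x ahead of the robot, y to its left, z up, the work surface at z = 0. Lengths are in m, angles in degrees, forces in N, time in s.
With the tool pointing down it reaches from about 0.275 to 0.825 m from the base axis. Payload 5.2 kg.
Tool frame: the origin (TCP) lies between the finger pads; the fingertips stand 14 mm ahead of it and the grasp point (between the pads) lies 5 mm behind it; z points along the fingers, y is the line along which they close (so a half turn about z gives the same grasp; the last joint's range is limited). The gripper opens to 93 mm and grips with 3 to 60 N. Pads are 15 mm wide; open, the fingers measure 128 mm over their backs; the gripper's body (75 mm by 188 mm) begins 65 mm behind the grasp point.
Start: joints at [-83.354, 14.817, 87.949, -0, 77.235, -11.62], TCP at [0.172, -0.522, 0.233] pointing down, gripper open.
Joint ranges: [-179.93, 179.93], [-52.35, 119.4], [10.71, 147.94], [-69.91, 249.91], [12.55, 155.21], [-178.61, 178.61]. Speed limits (degrees/s): [147.25, 147.25, 180, 180, 180, 180].

### API

Orientations are given as [roll, pitch, yaw] about the fixed x, y, z axes, in that order (R = Rz(yaw) Ry(pitch) Rx(roll)).
In Python, from rig import bot, vision gives the robot as it stands.
- The arm moves only by the tool play_rows, never from a script. Its argument "increments" is a list of rows, each an object with "fingers": the finger opening in mm, from 0 to 93; "travel": the shift along the world's x, y, z scaled (see below), a list of three; "rotation": the turn, a rotation vector about the world's x, y, z scaled (see below), a list of three. A call has 1 to 8 rows; each row shifts and turns the commanded pose from where the row before left it; what a row does not reach is not made up. The controller multiplies each number of a shift by 20 mm and each number of a turn by 8 degrees. A row lasts 1/8 s, in which the tool goes at most 62.5 mm and 10.7 degrees, less where a joint would pass 70% of its speed; a pose out of reach is approached as far as the arm can. A call with a number of a shift or a turn outside -1 to 1 is refused whole. A call with a gripper value outside its range is refused whole. The fingers move at their own pace and stop on an object; "force" is the grip in N (left out, the last holds). Time passes only in rows, so rows that do not move let the fingers close. It gives the time, the measured TCP pose, the force, the opening and the grip force at its end, in the units of the state.
- bot.get_obs(): the state, without advancing time (a new reading comes with each control period).
- vision.read_camera(name): name is "scene" or "top" or "wrist"; returns a dict with "color" (480x640x3 uint8, red, green, blue), "K" (3x3 intrinsics, pixels), "R" (3x3) and "t" (3): a world point X has camera coordinates R X + t; the wrist camera has in their place "T_tool_cam" (4x4, takes a point from camera to tool coordinates, whose origin is the TCP and whose axes are the flange's). Camera axes: x right, y down, z forward; pixel columns grow to the right and rows downward; lengths in m; the calibration is good to about 2 mm. A picture is of the moment at which its call begins: read the wrist's pose just before it. There is no depth.
- bot.finish_job(): hands the job in; it is judged then, once.
The state is a dict: "time": time; "joints": joint angles; "qvel": joint speeds; "joint_efforts": joint torques, N m; "ee_pos": TCP position; "ee_rot": TCP orientation; "wrist_force": force on the tool from outside, world axes, zero at the start; "moment": the same for the moment, N m; "opening": opening from 0.0 (shut) to 1.0 (fully open); "grip_force": force on a finger pad.
Only numpy, scipy, OpenCV 4.12 (cv2) and the standard library are available. Lean on these libraries where they do the work, as an engineer would, in place of code of your own. Each camera call takes 0.05 s, during which the arm holds its last target. There are 200 camera calls.

### The job

Pick up the scraper block and wipe all three brass chips off the surface plate with it (never with the fingers), then set the scraper down on the table clear of the plate. Then take the engineer's square and press it into the corner between plate and pillar, in the middle of the pillar's face and in line with the plate, foot flat on the plate and back flat against the pillar, pressing lightly but surely against both without ramming. Finish while still gripping it and holding it pressed there, and leave the other things on the table where they are.

Things in the scene. Friction and masses are not known exactly. Their poses are not given: they have to be found in the camera images.
- plate: dark steel surface plate lying fixed on the table, 160 (its x) x 220 (its y) x 25 mm high; origin in the centre of its underside, z up, top face 25 mm above the origin and the table. The pillar stands at its +y end. Chips wiped over either long edge (x = -80 or +80 mm) fall on the table
- pillar: aluminium pillar fixed upright on the plate, 60 (x) x 40 (y) x 100 mm high with a brass nut 26 mm across and 12 mm high on top; origin in the centre of its underside (on the plate's top, at plate x = 0, y = +75 mm), axes as the plate's. Its flat face towards the plate's -y lies 20 mm from the origin, at plate y = +55 mm
- square: engineer's square, 0.3 to 0.5 kg, standing on its blue foot: foot 24 (x) x 100 (y) x 20 mm high; steel blade 8 mm thick (x), 30 mm wide (y +20 to +50 mm), rising from the foot to 150 mm above the underside. Origin: centre of the foot's underside, z up. Its back (+y face of foot and blade, y = +50 mm) goes against the pillar, the square's axes along the plate's
- blade_grip (a point): point on the square's blade, x 0, y +35, z +130 mm in the square's frame, 20 mm below the blade's top: a good place to pinch it across its 8 mm thickness, from above
- heel (a point): lower edge of the square's back, middle: x 0, y +50, z 0 mm in the square's frame
- back_top (a point): point on the square's back edge, x 0, y +50, z +95 mm in the square's frame
- toe (a point): free end of the foot's underside: x 0, y -50, z 0 mm in the square's frame
- scraper: scraper block standing on the table, 0.15 kg: red plastic base 24 (x) x 90 (y) x 26 mm high with a straight lower edge, and on it a light wooden grip 20 (x) x 64 (y) mm that rises to 62 mm above the underside. Origin in the centre of the underside, z up. Pinch the grip across its 20 mm, from above
- chip0: loose brass chip 18 x 12 x 8 mm high lying on the plate's top within 30 mm of its x = 0 and between y = -35 and +33 mm; origin in the centre of its underside
- chip1: loose brass chip 14 x 14 x 8 mm high lying on the plate's top within 30 mm of its x = 0 and between y = -35 and +33 mm; origin in the centre of its underside
- chip2: loose brass chip 20 x 10 x 8 mm high lying on the plate's top within 30 mm of its x = 0 and between y = -35 and +33 mm; origin in the centre of its underside
- gauge_red: bystander: red-rimmed pressure gauge lying face up, 60 mm across, 30 mm high, brass stem to its -y; origin under its centre
- gauge_grey: bystander: steel pressure gauge lying face up, 68 mm across, 30 mm high, stem to its -y; origin under its centre
- adapter: bystander: brass adapter, 34 mm across, 36 mm high; origin under its centre
- weight: bystander: steel disc weight, 80 mm across, 40 mm high with its knob; origin under its centre
- spanner: bystander: steel spanner lying flat beyond the plate; origin at its middle
- oil: bystander: blue oil bottle, 52 mm across, 120 mm high; origin under its centre
There are look-alikes about, which are no part of the job. Leave any black, green or turquoise look-alike of the scraper alone.

How it is judged:
By the outcome, as a careful person would: the job done as asked, in the order asked, and still so for the second after the job is handed in, while the arm keeps its last pose, push and grip.
It also fails if it takes over 72 s, if anything falls off the work surface, if the arm or the gripper's body presses on something with over 40 N, if the wrist force passes 120 N, or if a joint passes its speed limit or range.

## Working session

There is one attempt and no reset: what is moved stays moved. The work goes in short steps, Python scripts to look and compute and a tool call to move; the robot and the scene stay as the last step left them, time stands still between calls to the robot, and variables do not carry over. Pictures are saved under pics/ and viewed, at most 12 in all, crops included, and the job is handed in when it is done.

Besides the shell and the picture viewer there is one more tool, called by a JSON object that holds its "fn" and its "kwargs", one argument or row to a line. play_rows: Moves the arm, as the interface text tells. Its arguments: {"type":"object","properties":{"increments":{"type":"array","items":{"type":"object","properties":{"fingers":{"type":"number"},"travel":{"type":"array","items":{"type":"number"}},"rotation":{"type":"array","items":{"type":"number"}}}}},"force":{"type":"number"}},"required":["increments"]}

```bash
mkdir -p pics; cat > h.py <<'E'
import numpy as np, cv2
from rig import bot, vision
def snap(n,f):
    c=vision.read_camera(n); cv2.imwrite(f'pics/{f}.png',c['color'][:,:,::-1]); 
    np.savez(f'pics/{f}.npz',**{k:v for k,v in c.items()}); return c
def ray(c,u,v,z):
    K,R,t=[np.array(c[k],float) for k in 'KRt']
    d=R.T@np.linalg.solve(K,[u,v,1]); o=-R.T@t
    return o+d*(z-o[2])/d[2]
def proj(c,X):
    K,R,t=[np.array(c[k],float) for k in 'KRt']
    p=(K@(R@np.atleast_2d(X).T+t.reshape(3,1))).T; return p[:,:2]/p[:,2:]
E
python3 - <<'E'
from h import *
for n in('top','scene'):
    c=snap(n,n+'0'); print(n,-c['R'].T@c['t'],c['K'][0,0])
o=bot.get_obs(); print(o)
E
```

```text
top [ 0.3228042  -0.05884198  1.214225  ] 525.2783680250465
scene [1.14712883 0.31348692 1.17803818] 485.20693120197757
{'time': 0.1, 'joints': array([-8.33518038e+01,  1.48539451e+01,  8.80034611e+01,  7.74592774e-04,
        7.72333625e+01, -1.16191727e+01]), 'qvel': array([-0.06172951, -0.03735226, -0.06540299,  0.07327581, -0.0020491 ,
       -0.07212502]), 'joint_efforts': array([ 4.30549946e-03, -4.38203430e+01, -2.84647143e+01,  7.21744308e-02,
        3.61193286e-02, -5.94169228e-05]), 'ee_pos': array([ 0.17237573, -0.52181536,  0.23192093]), 'ee_rot': array([-1.79911243e+02, -1.90210186e-02,  1.82671824e+01]), 'wrist_force': array([-0.32897479, -0.36943551, -0.39390797]), 'moment': array([-0.01316646,  0.02868515,  0.01365177]), 'grip_force': 0.0, 'opening': 0.9978304535672695}
```

View pics/top0.png

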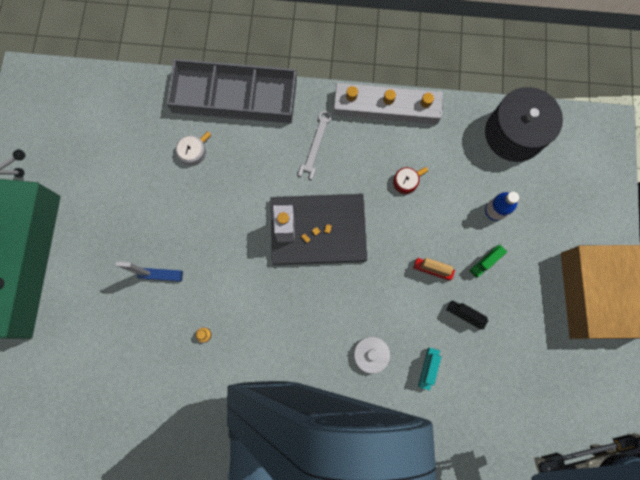

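View pics/scene0.png

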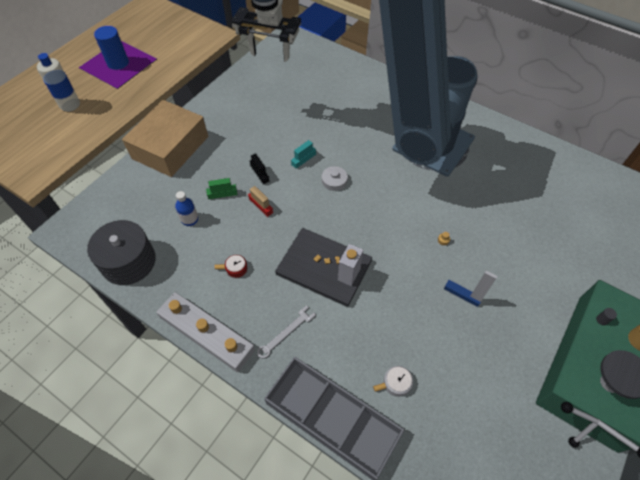

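Top view candidates for the scraper are: red base with wooden grip at (435,269), green (489,261), black (467,314) and turquoise (430,369). I choose (435,269). The plate is at (319,229) with its pillar at (284,222), at the left end. The chips are at (306,238), (316,231) and (328,229), and the square is at (150,272).

```bash
python3 - <<'E'
from h import *
c=dict(np.load('pics/top0.npz')); im=c['color'][:,:,::-1].copy()
a=cv2.resize(im[185:275,262:382],(720,540),interpolation=cv2.INTER_CUBIC)
a1=cv2.resize(im[185:275,262:382],None,fx=4,fy=4,interpolation=cv2.INTER_CUBIC)
a2=cv2.resize(im[245:295,400:480],(320,200),interpolation=cv2.INTER_CUBIC)
a3=cv2.resize(im[250:300,105:195],(320,178),interpolation=cv2.INTER_CUBIC)
M=np.zeros((378,800,3),np.uint8); M[:360,:480]=a1; M[:200,480:800]=a2; M[200:378,480:800]=a3
cv2.imwrite('pics/crop0.png',M)
hsv=cv2.cvtColor(im,cv2.COLOR_BGR2HSV)
def rect(m,box):
    x0,y0,x1,y1=box; k=np.zeros_like(m);k[y0:y1,x0:x1]=m[y0:y1,x0:x1]
    cs=cv2.findContours(k,0,1)[0]; return [cv2.minAreaRect(q) for q in cs if cv2.contourArea(q)>12]
def show(n,rs,z):
    for r in rs:
        P=np.array([ray(c,*p,z)[:2] for p in cv2.boxPoints(r)]); e=P[1]-P[0];f=P[2]-P[1]
        print(n,np.round(r[0],1),'ctr',P.mean(0).round(4),'len',np.hypot(*e).round(4),np.hypot(*f).round(4),'ang',np.degrees(np.arctan2(e[1],e[0])).round(1),np.degrees(np.arctan2(f[1],f[0])).round(1))
H,S,V=hsv[...,0],hsv[...,1],hsv[...,2]
show('plate',rect(((V<75)).astype(np.uint8)*255,(262,185,382,275)),.025)
chip=((H>8)&(H<30)&(S>120)&(V>120)).astype(np.uint8)*255
show('chip/nut',rect(chip,(262,185,382,275)),.033)
show('red',rect((((H<8)|(H>172))&(S>130)).astype(np.uint8)*255,(400,245,470,295)),.026)
show('wood',rect(((H>8)&(H<30)&(S>60)&(V>120)).astype(np.uint8)*255,(400,245,470,295)),.062)
show('foot',rect(((H>100)&(H<125)&(S>120)).astype(np.uint8)*255,(105,250,195,300)),.02)
show('green',rect(((H>45)&(H<75)&(S>120)).astype(np.uint8)*255,(465,240,515,280)),.026)
E
```

```text
plate [316.7 229.9] ctr [ 0.5877 -0.0374] len 0.2231 0.1625 ang -82.4 -173.6
chip/nut [305.5 237.5] ctr [ 0.5645 -0.0135] len 0.0098 0.0197 ang -38.9 -130.2
chip/nut [315.8 230.7] ctr [ 0.5827 -0.0355] len 0.0142 0.0149 ang -50.3 -141.7
chip/nut [327.8 228.3] ctr [ 0.5909 -0.0625] len 0.0179 0.0124 ang -12.9 -103.6
chip/nut [283. 218.] ctr [0.6056 0.0427] len 0.0232 0.0238 ang -84.7 -174.1
red [433.7 268.9] ctr [ 0.5201 -0.3116] len 0.0261 0.0915 ang -15.4 -104.1
wood [438.1 265.6] ctr [ 0.5224 -0.3135] len 0.0198 0.0638 ang -15.8 -104.4
foot [161.7 274.2] ctr [0.4515 0.306 ] len 0.0229 0.0897 ang 5.0 -89.0
green [487.8 260.8] ctr [ 0.5504 -0.4346] len 0.0957 0.0247 ang -44.2 -135.8
```

View pics/crop0.png

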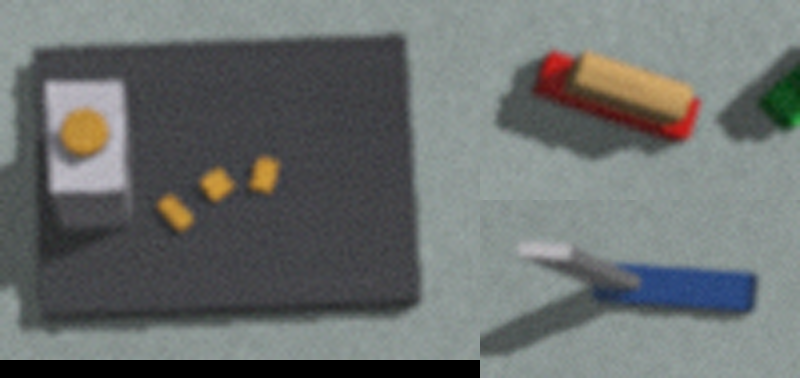

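The crop confirms the red base with the wooden grip. It also shows all three chips and the square, with its foot to the right and its blade at the left (+y) end.

{"fn": "play_rows", "kwargs": {
  "increments": [
    {"fingers": 60,"travel": [0.97,0.58,0],"rotation": [0,0,0.4]},
    {"fingers": 60,"travel": [0.97,0.58,0],"rotation": [0,0,0.4]},
    {"fingers": 60,"travel": [0.97,0.58,0],"rotation": [0,0,0.4]},
    {"fingers": 60,"travel": [0.97,0.58,0],"rotation": [0,0,0.4]},
    {"fingers": 60,"travel": [0.97,0.58,0],"rotation": [0,0,0.4]},
    {"fingers": 60,"travel": [0.97,0.58,0],"rotation": [0,0,0.4]},
    {"fingers": 60,"travel": [0.97,0.58,0],"rotation": [0,0,0.4]},
    {"fingers": 60,"travel": [0.97,0.58,0],"rotation": [0,0,0.4]}
  ]
}}

```text
time: 1.1
ee_pos: [0.3281, -0.4288, 0.2322]
ee_rot: [-179.9, -0.0, 44.0]
wrist_force: [-0.9, -0.3, -0.6]
opening: 0.641
grip_force: 0.0
```

{"fn": "play_rows", "kwargs": {
  "increments": [
    {"fingers": 60,"travel": [0.97,0.58,0],"rotation": [0,0,0.4]},
    {"fingers": 60,"travel": [0.97,0.58,0],"rotation": [0,0,0.4]},
    {"fingers": 60,"travel": [0.97,0.58,0],"rotation": [0,0,0.4]},
    {"fingers": 60,"travel": [0.97,0.58,0],"rotation": [0,0,0.4]},
    {"fingers": 60,"travel": [0.97,0.58,0],"rotation": [0,0,0.4]},
    {"fingers": 60,"travel": [0.97,0.58,0],"rotation": [0,0,0.4]},
    {"fingers": 60,"travel": [0.97,0.58,0],"rotation": [0,0,0.4]},
    {"fingers": 60,"travel": [0.97,0.58,0],"rotation": [0,0,0.4]}
  ]
}}

```text
time: 2.1
ee_pos: [0.4832, -0.3361, 0.2321]
ee_rot: [-179.9, -0.0, 69.6]
wrist_force: [0.4, 0.3, 0.1]
opening: 0.646
grip_force: 0.0
```

{"fn": "play_rows", "kwargs": {
  "increments": [
    {"fingers": 60,"travel": [0.97,0.58,0],"rotation": [0,0,0.4]},
    {"fingers": 60,"travel": [0.97,0.58,0],"rotation": [0,0,0.3]},
    {"fingers": 60,"travel": [0,0,0],"rotation": [0,0,0]},
    {"fingers": 60,"travel": [0,0,0],"rotation": [0,0,0]}
  ]
}}

```text
time: 2.6
ee_pos: [0.5212, -0.3136, 0.2324]
ee_rot: [-180.0, 0.0, 75.0]
wrist_force: [0.4, 0.3, 0.2]
opening: 0.65
grip_force: 0.0
```

```bash
python3 - <<'E'
from h import *
o=bot.get_obs(); print(o['ee_pos'],o['ee_rot'],o['joints'],o['time'])
c=snap('wrist','w1'); print(c['T_tool_cam'],c['K'])
E
```

```text
[ 0.52120695 -0.31363254  0.23241758] [-1.79955638e+02  1.19403873e-02  7.50428036e+01] [-4.15140604e+01  2.08536485e+01  7.95076514e+01 -3.10167248e-02
  7.96730448e+01 -2.65512900e+01] 2.6
[[-4.95686347e-04 -9.64239641e-01 -2.65031448e-01  7.37559976e-02]
 [ 9.99999850e-01 -5.39658542e-04  9.30979541e-05 -1.70062565e-04]
 [-2.32795223e-04 -2.65031363e-01  9.64239764e-01 -1.51313390e-01]
 [ 0.00000000e+00  0.00000000e+00  0.00000000e+00  1.00000000e+00]] [[336.14577572   0.         325.72211739]
 [  0.         336.14577572 235.21316641]
 [  0.           0.           1.        ]]
```

View pics/w1.png

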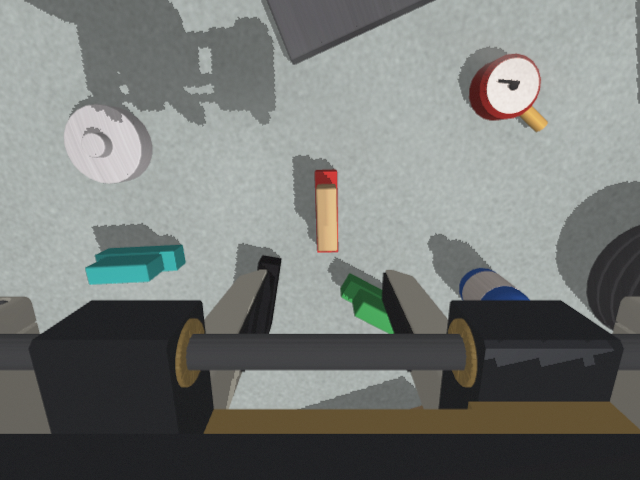

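The wrist view shows the scraper straight ahead, with its grip top spanning about (317..338, 187..250), square with the fingers. A plate corner is at (292,63). I'll refine with wrist geometry.

```bash
cat >> h.py <<'E'
from scipy.spatial.transform import Rotation as Ro
def wcam(c,p,r):
    T=np.eye(4);T[:3,:3]=Ro.from_euler('xyz',r,degrees=True).as_matrix();T[:3,3]=p
    W=np.linalg.inv(T@c['T_tool_cam']); c=dict(c); c['R']=W[:3,:3];c['t']=W[:3,3]; return c
E
python3 - <<'E'
from h import *
o=bot.get_obs(); c=wcam(dict(np.load('pics/w1.npz')),o['ee_pos'],o['ee_rot'])
im=c['color'];hsv=cv2.cvtColor(im,cv2.COLOR_RGB2HSV)
k=((hsv[...,0]>8)&(hsv[...,0]<30)&(hsv[...,1]>60)&(hsv[...,2]>120)).astype(np.uint8)
k[:160]=0;k[262:]=0;k[:,:300]=0;k[:,350:]=0
ys,xs=np.nonzero(k);print(xs.min(),xs.max(),ys.min(),ys.max())
r=cv2.minAreaRect(np.c_[xs,ys].astype(np.float32));P=np.array([ray(c,*p,.062)[:2] for p in cv2.boxPoints(r)]);print(P.mean(0),np.diff(P,axis=0),[np.degrees(np.arctan2(*d[::-1])) for d in np.diff(P,axis=0)])
print(ray(c,292,63,.025))
E
```

```text
316 336 187 250
[ 0.52143738 -0.31247563] [[ 0.01845333 -0.00494834]
 [-0.01587214 -0.06115708]
 [-0.01941678  0.00520517]] [np.float64(-15.010963344036165), np.float64(-104.54902685800356), np.float64(164.99324042635874)]
[ 0.52762542 -0.16197721  0.025     ]
```

{"fn": "play_rows", "kwargs": {
  "increments": [
    {"fingers": 60,"travel": [0,0.05,-1]},
    {"fingers": 60,"travel": [0,0,-1]},
    {"fingers": 60,"travel": [0,0,-1]},
    {"fingers": 60,"travel": [0,0,-1]},
    {"fingers": 60,"travel": [0,0,-1]},
    {"fingers": 60,"travel": [0,0,-1]},
    {"fingers": 60,"travel": [0,0,-1]},
    {"fingers": 60,"travel": [0,0,-1]}
  ]
}}

```text
schema error: expected keys fingers, travel, rotation
```

{"fn": "play_rows", "kwargs": {
  "force": 25,
  "increments": [
    {"fingers": 60,"travel": [0,0,-0.7]},
    {"fingers": 60,"travel": [0,0,-0.6]},
    {"fingers": 60,"travel": [0,0,0]},
    {"fingers": 10,"travel": [0,0,0]},
    {"fingers": 10,"travel": [0,0,0]},
    {"fingers": 10,"travel": [0,0,0]},
    {"fingers": 10,"travel": [0,0,0]},
    {"fingers": 10,"travel": [0,0,0]}
  ]
}}

```text
schema error: expected keys fingers, travel, rotation
```

{"fn": "play_rows", "kwargs": {
  "increments": [
    {"fingers": 60,"travel": [0,0.05,-1],"rotation": [0,0,0]},
    {"fingers": 60,"travel": [0,0,-1],"rotation": [0,0,0]},
    {"fingers": 60,"travel": [0,0,-1],"rotation": [0,0,0]},
    {"fingers": 60,"travel": [0,0,-1],"rotation": [0,0,0]},
    {"fingers": 60,"travel": [0,0,-1],"rotation": [0,0,0]},
    {"fingers": 60,"travel": [0,0,-1],"rotation": [0,0,0]},
    {"fingers": 60,"travel": [0,0,-1],"rotation": [0,0,0]},
    {"fingers": 60,"travel": [0,0,-1],"rotation": [0,0,0]}
  ]
}}

```text
time: 3.65
ee_pos: [0.5209, -0.3133, 0.0722]
ee_rot: [180.0, 0.0, 75.0]
wrist_force: [-0.3, -1.0, -0.8]
opening: 0.649
grip_force: 0.0
```

{"fn": "play_rows", "kwargs": {
  "force": 25,
  "increments": [
    {"fingers": 60,"travel": [0,0,-0.7],"rotation": [0,0,0]},
    {"fingers": 60,"travel": [0,0,-0.67],"rotation": [0,0,0]},
    {"fingers": 60,"travel": [0,0,0],"rotation": [0,0,0]},
    {"fingers": 10,"travel": [0,0,0],"rotation": [0,0,0]},
    {"fingers": 10,"travel": [0,0,0],"rotation": [0,0,0]},
    {"fingers": 10,"travel": [0,0,0],"rotation": [0,0,0]},
    {"fingers": 10,"travel": [0,0,0],"rotation": [0,0,0]},
    {"fingers": 10,"travel": [0,0,0],"rotation": [0,0,0]}
  ]
}}

```text
time: 4.65
ee_pos: [0.5217, -0.3125, 0.0454]
ee_rot: [180.0, 0.0, 75.1]
wrist_force: [0.8, -0.6, 1.2]
opening: 0.213
grip_force: 24.9
```

{"fn": "play_rows", "kwargs": {
  "increments": [
    {"fingers": 10,"travel": [0,0,1],"rotation": [0,0,0]},
    {"fingers": 10,"travel": [0,0,1],"rotation": [0,0,0]},
    {"fingers": 10,"travel": [0,0,1],"rotation": [0,0,0]},
    {"fingers": 10,"travel": [0,0,1],"rotation": [0,0,0]},
    {"fingers": 10,"travel": [0,0,1],"rotation": [0,0,0]},
    {"fingers": 10,"travel": [0,0,1],"rotation": [0,0,0]},
    {"fingers": 10,"travel": [0,0,0],"rotation": [0,0,0]}
  ]
}}

```text
time: 5.52
ee_pos: [0.5223, -0.313, 0.1666]
ee_rot: [179.8, 0.1, 75.1]
wrist_force: [0.3, -0.2, -1.6]
opening: 0.213
grip_force: 24.9
```

```bash
python3 - <<'E'
from h import *
from scipy.optimize import least_squares
o=bot.get_obs(); print(o['ee_pos'],o['ee_rot'],o['joints'],o['time'],o['opening'],o['grip_force'])
# plate pose: fit top-face edge points in top & scene views
import itertools
c=dict(np.load('pics/top0.npz')); s=dict(np.load('pics/scene0.npz'))
def lines(c,p0):
    # sample sub-pixel gradient points across each top-face edge normal
    g=cv2.GaussianBlur(cv2.cvtColor(c['color'],cv2.COLOR_RGB2GRAY),(0,0),.8).astype(np.float32)
    x,y,a=p0;R=np.array([[np.cos(a),-np.sin(a)],[np.sin(a),np.cos(a)]])
    L=[]
    for ax,sg in((0,1),(0,-1),(1,1),(1,-1)):
        for q in np.linspace(-.85,.85,25):
            h=[.08,.11]; l=np.zeros(2); l[ax]=sg*h[ax]; l[1-ax]=q*h[1-ax]
            n=np.zeros(2);n[ax]=sg
            d=np.linspace(-.010,.010,41); X=(R@(l[:,None]+n[:,None]*d)).T+[x,y]
            uv=proj(c,np.c_[X,np.full(41,.025)]).astype(np.float32)
            v=cv2.remap(g,uv[:,:1],uv[:,1:],cv2.INTER_LINEAR)[:,0]
            L.append((ax,sg,d,v))
    return L
def off(c,p0):
    L=lines(c,p0);res={}
    for k,(ax,sg,d,v) in enumerate(L):
        gr=np.gradient(v); i=gr.argmax()
        res.setdefault((ax,sg),[]).append((d[i],gr[i]))
    return {k:(np.round(np.median([e[0] for e in v])*1e3,2),np.round(np.polyfit(np.linspace(-.85,.85,25),[e[0]*1e3 for e in v],1)[0],2),np.round(np.median([e[1] for e in v]),1)) for k,v in res.items()}
p0=(.5895,-.0375,np.radians(7))
for n,cc in(('top',c),('scene',s)): print(n,off(cc,p0))
for uv in((283,218),): print('nut',ray(c,*uv,.137))
hs=cv2.cvtColor(s['color'],cv2.COLOR_RGB2HSV)
E
```

```text
[ 0.52231158 -0.31303433  0.16659278] [1.79843686e+02 7.50396270e-02 7.50677570e+01] [-4.14206129e+01  2.34871726e+01  8.50347629e+01  2.69887956e-03
  7.13046906e+01 -2.64893334e+01] 5.525 0.2132675327607624 24.870707094669342
top {(0, 1): (np.float64(2.5), np.float64(-0.96), np.float32(5.7)), (0, -1): (np.float64(5.0), np.float64(1.92), np.float32(5.2)), (1, 1): (np.float64(-2.0), np.float64(6.97), np.float32(2.8)), (1, -1): (np.float64(1.5), np.float64(-0.64), np.float32(5.9))}
scene {(0, 1): (np.float64(10.0), np.float64(-0.17), np.float32(4.7)), (0, -1): (np.float64(-4.5), np.float64(-0.68), np.float32(3.6)), (1, 1): (np.float64(1.0), np.float64(-0.1), np.float32(2.6)), (1, -1): (np.float64(1.0), np.float64(-1.02), np.float32(4.0))}
nut [0.58069201 0.03378524 0.137     ]
```

{"fn": "play_rows", "kwargs": {
  "increments": [
    {"fingers": 10,"travel": [0.36,0.94,0],"rotation": [0,0,0.186]},
    {"fingers": 10,"travel": [0.36,0.94,0],"rotation": [0,0,0.186]},
    {"fingers": 10,"travel": [0.36,0.94,0],"rotation": [0,0,0.186]},
    {"fingers": 10,"travel": [0.36,0.94,0],"rotation": [0,0,0.186]},
    {"fingers": 10,"travel": [0.36,0.94,0],"rotation": [0,0,0.186]},
    {"fingers": 10,"travel": [0.36,0.94,0],"rotation": [0,0,0.186]},
    {"fingers": 10,"travel": [0.36,0.94,0],"rotation": [0,0,0.186]},
    {"fingers": 10,"travel": [0.36,0.94,0],"rotation": [0,0,0.186]}
  ]
}}

```text
time: 6.52
ee_pos: [0.5797, -0.1609, 0.1653]
ee_rot: [180.0, 0.0, 87.1]
wrist_force: [0.2, -0.5, -1.1]
opening: 0.216
grip_force: 24.9
```

{"fn": "play_rows", "kwargs": {
  "increments": [
    {"fingers": 10,"travel": [0.36,0.94,0],"rotation": [0,0,0.186]},
    {"fingers": 10,"travel": [0.36,0.94,0],"rotation": [0,0,0.186]},
    {"fingers": 10,"travel": [0.36,0.94,0],"rotation": [0,0,0.186]},
    {"fingers": 10,"travel": [0.36,0.94,0],"rotation": [0,0,0.186]},
    {"fingers": 10,"travel": [0.36,0.94,0],"rotation": [0,0,0.186]},
    {"fingers": 10,"travel": [0.36,0.94,0],"rotation": [0,0,0.186]},
    {"fingers": 10,"travel": [0.36,0.94,0],"rotation": [0,0,0.186]},
    {"fingers": 10,"travel": [0,0,0],"rotation": [0,0,0]}
  ]
}}

```text
time: 7.52
ee_pos: [0.6301, -0.0288, 0.1651]
ee_rot: [180.0, -0.0, 97.5]
wrist_force: [-0.4, -0.3, -2.0]
opening: 0.215
grip_force: 24.9
```

```bash
python3 - <<'E'
from h import *
o=bot.get_obs(); print(o['ee_pos'],o['ee_rot'],o['joints'],o['time'])
c=wcam(snap('wrist','w2'),o['ee_pos'],o['ee_rot']); np.savez('pics/w2.npz',**c)
E
```

```text
[ 0.63005617 -0.02879364  0.16514609] [ 1.79996750e+02 -1.03678914e-02  9.75318848e+01] [-1.27406524e+01  2.57913008e+01  8.16169359e+01  1.13726742e-02
  7.25923070e+01 -2.02759393e+01] 7.525
```

View pics/w2.png

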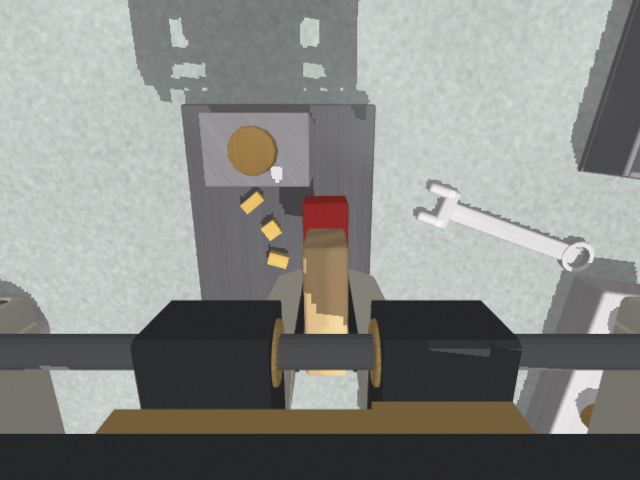

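The wrist view has the plate's far corners at (184,105) and (375,104), its left edge down to about (203,300), and the pillar top at (199,113)-(309,112)-(309,184)-(206,186). The chips are at (252,202), (271,230) and (278,260). The scraper hangs straight in the fingers.

```bash
python3 - <<'E'
from h import *
c=dict(np.load('pics/w2.npz'))
P={k:ray(c,*uv,z)[:2] for k,uv,z in(('a',(184,105),.025),('b',(375.5,104),.025),('l',(203,300),.025),('r',(370,262),.025),
 ('p1',(199,113),.125),('p2',(309.5,112),.125),('p3',(309.5,185),.125),('p4',(206,186),.125),('c0',(252,202),.033),('c1',(271,230),.033),('c2',(278,260),.033),('s1',(303,197),.026+.165-.045),('s2',(348,197),.026+.165-.045))}
for k in P: print(k,P[k].round(4))
an=lambda a,b:np.degrees(np.arctan2(*(P[b]-P[a])[::-1])).round(2)
print('ab',an('a','b'),np.linalg.norm(P['b']-P['a']),'l',an('l','a')-90,'r',an('r','b')-90,'p',an('p1','p2'),an('p4','p3'),an('p4','p1')-90,an('p3','p2')-90,np.linalg.norm(P['p1']-P['p2']),np.linalg.norm(P['p3']-P['p2']))
y=np.radians(7.4);R=np.array([[np.cos(y),-np.sin(y)],[np.sin(y),np.cos(y)]])
print('ctr from ab',(P['a']+P['b'])/2-R@[0,.11],'from pillar',sum(P['p%d'%i] for i in(1,2,3,4))/4-R@[0,.075])
ct=np.array([.5917,-.041])
for k in('c0','c1','c2','s1','s2'):print(k,(R.T@(P[k]-ct)).round(4))
# edge points of the plate sides: subpixel
g=cv2.cvtColor(c['color'],cv2.COLOR_RGB2GRAY).astype(float)
E
```

```text
a [0.5024 0.0587]
b [0.6565 0.0798]
l [ 0.5237 -0.1135]
r [ 0.6746 -0.0551]
p1 [0.5509 0.0508]
p2 [0.6096 0.059 ]
p3 [0.6142 0.0203]
p4 [0.5561 0.012 ]
c0 [ 0.5645 -0.012 ]
c1 [ 0.5827 -0.0344]
c2 [ 0.5913 -0.0612]
s1 [0.6123 0.0164]
s2 [0.6351 0.0194]
ab 7.79 0.15558926901379586 l 7.060000000000002 r 7.6200000000000045 p 7.99 8.05 7.609999999999999 6.769999999999996 0.0593425041021752 0.039029524946301575
ctr from ab [ 0.59361347 -0.03983254] from pillar [ 0.59236617 -0.03884061]
c0 [-0.0232  0.0323]
c1 [-0.0081  0.0077]
c2 [-0.003 -0.02 ]
s1 [0.0279 0.0543]
s2 [0.0508 0.0543]
```

{"fn": "play_rows", "kwargs": {
  "increments": [
    {"fingers": 10,"travel": [0.025,-0.2,0],"rotation": [0,0,0]},
    {"fingers": 10,"travel": [0,0,-1],"rotation": [0,0,0]},
    {"fingers": 10,"travel": [0,0,-1],"rotation": [0,0,0]},
    {"fingers": 10,"travel": [0,0,-1],"rotation": [0,0,0]},
    {"fingers": 10,"travel": [0,0,-0.9],"rotation": [0,0,0]},
    {"fingers": 10,"travel": [0,0,-0.5],"rotation": [0,0,0]},
    {"fingers": 10,"travel": [0,0,-0.28],"rotation": [0,0,0]},
    {"fingers": 10,"travel": [0,0,0],"rotation": [0,0,0]}
  ]
}}

```text
time: 8.57
ee_pos: [0.6302, -0.0346, 0.0716]
ee_rot: [-180.0, -0.0, 97.4]
wrist_force: [0.5, 0.3, -0.6]
opening: 0.212
grip_force: 24.9
```

{"fn": "play_rows", "kwargs": {
  "increments": [
    {"fingers": 10,"travel": [-0.4,-0.05,0],"rotation": [0,0,0]},
    {"fingers": 10,"travel": [-0.4,-0.05,0],"rotation": [0,0,0]},
    {"fingers": 10,"travel": [-0.4,-0.05,0],"rotation": [0,0,0]},
    {"fingers": 10,"travel": [-0.4,-0.05,0],"rotation": [0,0,0]},
    {"fingers": 10,"travel": [-0.4,-0.05,0],"rotation": [0,0,0]},
    {"fingers": 10,"travel": [-0.4,-0.05,0],"rotation": [0,0,0]},
    {"fingers": 10,"travel": [-0.4,-0.05,0],"rotation": [0,0,0]},
    {"fingers": 10,"travel": [-0.4,-0.05,0],"rotation": [0,0,0]}
  ]
}}

```text
time: 9.57
ee_pos: [0.5656, -0.0426, 0.0717]
ee_rot: [180.0, 0.0, 97.4]
wrist_force: [-0.2, -0.1, -2.3]
opening: 0.211
grip_force: 24.9
```

{"fn": "play_rows", "kwargs": {
  "increments": [
    {"fingers": 10,"travel": [-0.4,-0.05,0],"rotation": [0,0,0]},
    {"fingers": 10,"travel": [-0.4,-0.05,0],"rotation": [0,0,0]},
    {"fingers": 10,"travel": [-0.4,-0.05,0],"rotation": [0,0,0]},
    {"fingers": 10,"travel": [-0.4,-0.05,0],"rotation": [0,0,0]},
    {"fingers": 10,"travel": [-0.4,-0.05,0],"rotation": [0,0,0]},
    {"fingers": 10,"travel": [-0.4,-0.05,0],"rotation": [0,0,0]},
    {"fingers": 10,"travel": [-0.4,-0.05,0],"rotation": [0,0,0]},
    {"fingers": 10,"travel": [0,0,0],"rotation": [0,0,0]}
  ]
}}

```text
time: 10.58
ee_pos: [0.5093, -0.0495, 0.0716]
ee_rot: [-180.0, -0.0, 97.4]
wrist_force: [0.4, 0.7, -1.6]
opening: 0.215
grip_force: 24.9
```

```bash
python3 - <<'E'
from h import *
o=bot.get_obs(); print(o['ee_pos'],o['ee_rot'],o['joints'],o['time'])
c=wcam(snap('wrist','w3'),o['ee_pos'],o['ee_rot']); np.savez('pics/w3.npz',**c)
E
```

```text
[ 0.50934972 -0.04947397  0.07160244] [-1.79966213e+02 -1.45213950e-02  9.73696216e+01] [-1.80511744e+01  2.06948157e+01  1.04957519e+02 -1.70737492e-03
  5.43844148e+01 -2.54198056e+01] 10.575
```

View pics/w3.png

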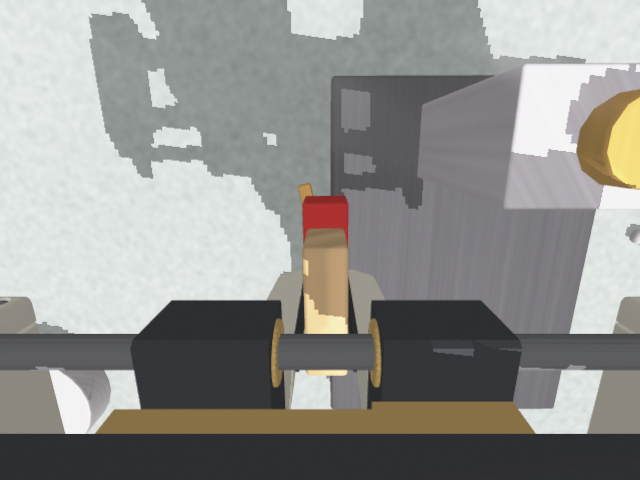

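{"fn": "play_rows", "kwargs": {
  "increments": [
    {"fingers": 10,"travel": [0,0,1],"rotation": [0,0,0]},
    {"fingers": 10,"travel": [0,0,1],"rotation": [0,0,0]},
    {"fingers": 10,"travel": [0,0,1],"rotation": [0,0,0]},
    {"fingers": 10,"travel": [0,-1,0],"rotation": [0,0,0]},
    {"fingers": 10,"travel": [0,-1,0],"rotation": [0,0,0]},
    {"fingers": 10,"travel": [0,-1,0],"rotation": [0,0,0]},
    {"fingers": 10,"travel": [0,-1,0],"rotation": [0,0,0]},
    {"fingers": 10,"travel": [0.1,-1,0],"rotation": [0,0,0]}
  ]
}}

```text
time: 11.62
ee_pos: [0.512, -0.151, 0.1314]
ee_rot: [-180.0, -0.0, 97.4]
wrist_force: [0.5, 0.0, -1.2]
opening: 0.212
grip_force: 24.9
```

{"fn": "play_rows", "kwargs": {
  "increments": [
    {"fingers": 10,"travel": [0.1,-1,0],"rotation": [0,0,0]},
    {"fingers": 10,"travel": [0.1,-1,0],"rotation": [0,0,0]},
    {"fingers": 10,"travel": [0.1,-1,0],"rotation": [0,0,0]},
    {"fingers": 10,"travel": [0.1,-1,0],"rotation": [0,0,0]},
    {"fingers": 10,"travel": [0,-1,0],"rotation": [0,0,0]},
    {"fingers": 10,"travel": [0,-1,0],"rotation": [0,0,0]},
    {"fingers": 10,"travel": [0,-1,0],"rotation": [0,0,0]},
    {"fingers": 10,"travel": [0,0,0],"rotation": [0,0,0]}
  ]
}}

```text
time: 12.62
ee_pos: [0.52, -0.2912, 0.1316]
ee_rot: [180.0, 0.0, 97.3]
wrist_force: [-0.6, 0.8, -1.4]
opening: 0.216
grip_force: 24.9
```

```bash
python3 - <<'E'
from h import *
o=bot.get_obs(); print(o['ee_pos'],o['ee_rot'],o['time'])
a=snap('top','t4')['color'];b=snap('scene','s4')['color']
M=np.hstack([cv2.resize(a[180:300,180:330],(400,320)),cv2.resize(b[200:320,250:400],(400,320))])
M=np.hstack([cv2.resize(a[180:300,250:400],(400,320)),cv2.resize(b[200:320,250:400],(400,320))])
cv2.imwrite('pics/m4.png',M[:,:,::-1])
E
```

```text
[ 0.52003912 -0.29124399  0.13156045] [1.79989755e+02 2.22965648e-02 9.72791790e+01] 12.625
```

View pics/m4.png

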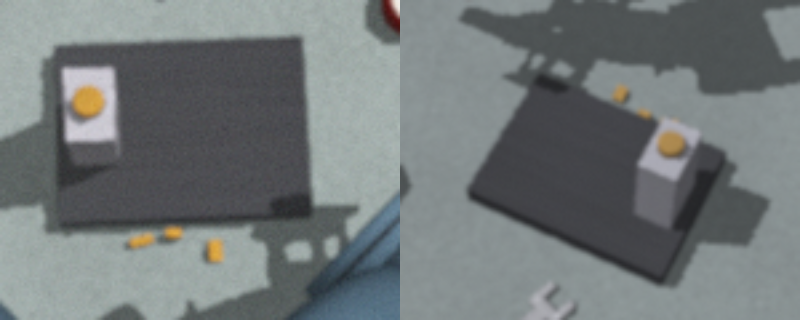

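All three chips lie on the table below the -x edge, at mosaic pixels (140,241), (175,232) and (215,250), and the plate is clear. I'll set the scraper down now.

{"fn": "play_rows", "kwargs": {
  "increments": [
    {"fingers": 10,"travel": [0,0,-1],"rotation": [0,0,0]},
    {"fingers": 10,"travel": [0,0,-1],"rotation": [0,0,0]},
    {"fingers": 10,"travel": [0,0,-1],"rotation": [0,0,0]},
    {"fingers": 10,"travel": [0,0,-0.8],"rotation": [0,0,0]},
    {"fingers": 10,"travel": [0,0,-0.3],"rotation": [0,0,0]},
    {"fingers": 10,"travel": [0,0,-0.18],"rotation": [0,0,0]},
    {"fingers": 10,"travel": [0,0,0],"rotation": [0,0,0]},
    {"fingers": 10,"travel": [0,0,0],"rotation": [0,0,0]}
  ]
}}

```text
time: 13.72
ee_pos: [0.5205, -0.2898, 0.0467]
ee_rot: [180.0, 0.0, 97.4]
wrist_force: [-0.3, 0.1, -0.9]
opening: 0.213
grip_force: 24.9
```

{"fn": "play_rows", "kwargs": {
  "increments": [
    {"fingers": 50,"travel": [0,0,0],"rotation": [0,0,0]},
    {"fingers": 50,"travel": [0,0,0],"rotation": [0,0,0]},
    {"fingers": 50,"travel": [0,0,0],"rotation": [0,0,0]},
    {"fingers": 50,"travel": [0,0,0.5],"rotation": [0,0,0]},
    {"fingers": 50,"travel": [0,0,1],"rotation": [0,0,0]},
    {"fingers": 50,"travel": [0,0,1],"rotation": [0,0,0]},
    {"fingers": 50,"travel": [0,0,1],"rotation": [0,0,0]},
    {"fingers": 50,"travel": [0,0,1],"rotation": [0,0,0]}
  ]
}}

```text
time: 14.72
ee_pos: [0.5202, -0.2896, 0.1375]
ee_rot: [180.0, 0.0, 97.4]
wrist_force: [0.5, -0.1, -0.6]
opening: 0.538
grip_force: 0.0
```

{"fn": "play_rows", "kwargs": {
  "increments": [
    {"fingers": 50,"travel": [-0.2,1,1],"rotation": [0,0,0]},
    {"fingers": 50,"travel": [-0.2,1,1],"rotation": [0,0,0]},
    {"fingers": 50,"travel": [-0.2,1,1],"rotation": [0,0,0]},
    {"fingers": 50,"travel": [-0.2,1,1],"rotation": [0,0,0]},
    {"fingers": 50,"travel": [-0.2,1,1],"rotation": [0,0,0]},
    {"fingers": 50,"travel": [-0.2,1,0],"rotation": [0,0,0]},
    {"fingers": 50,"travel": [-0.2,1,0],"rotation": [0,0,0]},
    {"fingers": 50,"travel": [-0.2,1,0],"rotation": [0,0,0]}
  ]
}}

```text
time: 15.72
ee_pos: [0.4873, -0.128, 0.2352]
ee_rot: [-179.9, -0.1, 97.4]
wrist_force: [0.4, 0.0, 0.7]
opening: 0.537
grip_force: 0.0
```

{"fn": "play_rows", "kwargs": {
  "increments": [
    {"fingers": 50,"travel": [-0.2,1,0],"rotation": [0,0,-0.06]},
    {"fingers": 50,"travel": [-0.2,1,0],"rotation": [0,0,-0.06]},
    {"fingers": 50,"travel": [-0.2,1,0],"rotation": [0,0,-0.06]},
    {"fingers": 50,"travel": [-0.2,1,0],"rotation": [0,0,-0.06]},
    {"fingers": 50,"travel": [-0.2,1,0],"rotation": [0,0,-0.06]},
    {"fingers": 50,"travel": [-0.2,1,0],"rotation": [0,0,-0.06]},
    {"fingers": 50,"travel": [-0.2,1,0],"rotation": [0,0,-0.06]},
    {"fingers": 50,"travel": [-0.2,1,0],"rotation": [0,0,-0.06]}
  ]
}}

```text
time: 16.73
ee_pos: [0.4552, 0.0318, 0.2353]
ee_rot: [-179.9, -0.0, 93.5]
wrist_force: [0.3, 0.1, -0.5]
opening: 0.539
grip_force: 0.0
```

{"fn": "play_rows", "kwargs": {
  "increments": [
    {"fingers": 50,"travel": [-0.2,1,0],"rotation": [0,0,0]},
    {"fingers": 50,"travel": [0,1,0],"rotation": [0,0,0]},
    {"fingers": 50,"travel": [0,1,0],"rotation": [0,0,0]},
    {"fingers": 50,"travel": [0,1,0],"rotation": [0,0,0]},
    {"fingers": 50,"travel": [0,1,0],"rotation": [0,0,0]},
    {"fingers": 50,"travel": [0,1,0],"rotation": [0,0,0]},
    {"fingers": 50,"travel": [0,1,0],"rotation": [0,0,0]},
    {"fingers": 50,"travel": [0,1,0],"rotation": [0,0,0]}
  ]
}}

```text
time: 17.73
ee_pos: [0.4512, 0.1916, 0.2352]
ee_rot: [-179.9, 0.0, 93.6]
wrist_force: [0.3, 1.3, -0.5]
opening: 0.536
grip_force: 0.0
```

{"fn": "play_rows", "kwargs": {
  "increments": [
    {"fingers": 50,"travel": [0,1,0],"rotation": [0,0,0]},
    {"fingers": 50,"travel": [0,1,0],"rotation": [0,0,0]},
    {"fingers": 50,"travel": [0,1,0],"rotation": [0,0,0]},
    {"fingers": 50,"travel": [0,0,0],"rotation": [0,0,0]},
    {"fingers": 50,"travel": [0,0,0],"rotation": [0,0,0]}
  ]
}}

```text
time: 18.35
ee_pos: [0.4516, 0.2503, 0.2355]
ee_rot: [-179.9, 0.0, 93.6]
wrist_force: [0.0, 0.3, -0.3]
opening: 0.537
grip_force: 0.0
```

```bash
python3 - <<'E'
from h import *
o=bot.get_obs(); print(o['ee_pos'],o['ee_rot'],o['joints'],o['time'])
c=wcam(snap('wrist','w5'),o['ee_pos'],o['ee_rot']); np.savez('pics/w5.npz',**c)
E
```

```text
[0.45156888 0.25027837 0.23553628] [-1.79941221e+02  3.76247277e-02  9.35754891e+01] [ 1.66208444e+01  1.12656568e+01  9.21554664e+01 -2.40360363e-02
  7.66446324e+01  1.30509401e+01] 18.35
```

View pics/w5.png

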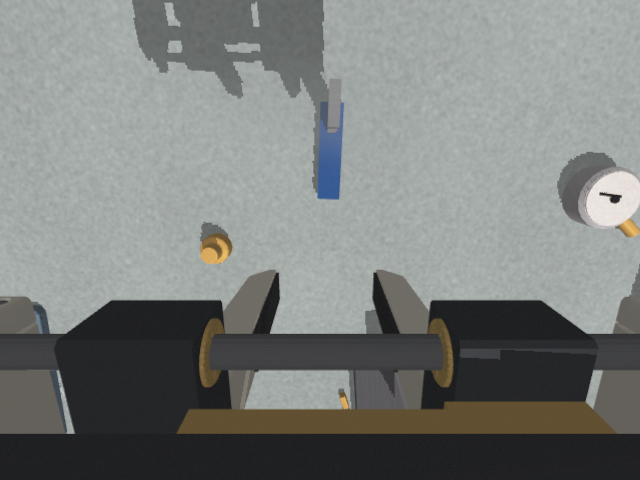

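The wrist view shows the foot from (320,102)/(343,103) to its toe at (318,198)/(339,198). The blade is at about (330..341, 80..128), nearly in line with the tool.

```bash
python3 - <<'E'
from h import *
c=dict(np.load('pics/w5.npz')); im=c['color'];hsv=cv2.cvtColor(im,cv2.COLOR_RGB2HSV)
b=(hsv[...,0]>100)&(hsv[...,0]<125)&(hsv[...,1]>120)
b[:, :300]=0;b[:,360:]=0;b[:90]=0;b[205:]=0
L=[];Rr=[]
for r in range(106,198):
    x=np.nonzero(b[r])[0]
    if len(x):
        if r in(110,130,150,170,190,196,197,198): print(r,x.min(),x.max())
        L.append((x.min(),r));Rr.append((x.max()+1,r))
print('rows',np.nonzero(b.any(1))[0][[0,-1]])
for s in(L,Rr):
    W=np.array([ray(c,u,v+.5,.02)[:2] for u,v in s]);d=cv2.fitLine(W.astype(np.float32),cv2.DIST_HUBER,0,1e-4,1e-4).ravel(); print('edge yaw',np.degrees(np.arctan(-d[0]/d[1])),d[2:])
for q in((318,199),(340,199)): print('toe',ray(c,*q,.02))
g=cv2.cvtColor(im,cv2.COLOR_RGB2GRAY)
for r in(76,79,82,90,98,106,114,120,126,130,132): print(r,g[r,322:348])
for q in((330,80),(342,80)): print('blade far top',ray(c,*q,.15))
E
```

```text
150 320 340
170 319 339
190 318 338
196 318 338
197 318 338
rows [144 198]
edge yaw 0.4005949 [0.44116756 0.2938982 ]
edge yaw 1.6892877 [0.4640263 0.2983824]
toe [0.44199909 0.26378722 0.02      ]
toe [0.46613598 0.26528576 0.02      ]
76 [150 157 155 156 160 165 168 170 168 169 168 166 165 162 162 160 159 160
 161 162 165 167 169 169 169 166]
79 [110 136 152 157 159 165 167 150 140 137 139 138 139 139 139 138 141 142
 142 149 161 166 165 166 165 164]
82 [113 114 113 156 165 163 162 146 138 138 138 138 138 139 139 139 138 139
 139 149 164 167 165 164 164 162]
90 [114 114 114 114 115 115 119 135 140 140 140 140 140 140 139 139 139 141
 140 158 163 162 164 166 166 166]
98 [113 115 116 116 115 113 123 137 140 141 140 140 140 140 140 142 142 142
 145 168 170 168 167 167 167 165]
106 [ 89  89  90  88  88  91 123 136 138 138 138 138 138 139 139 139 139 138
 118 107 107 116 156 164 162 162]
114 [ 88  89  89  89  90  93 130 139 140 139 139 140 139 139 140 140 139 140
 116 106 107 143 164 164 164 162]
120 [ 95  91  90  91  89 100 131 138 138 137 137 137 138 137 136 139 138 129
 111 106 107 155 165 166 167 168]
126 [105 106 106  94  90 109 126 129 130 131 131 132 132 133 133 134 133 117
 108 106 117 158 167 167 164 163]
130 [106 106 107 106 107 124 134 136 137 136 136 137 136 137 133 112 106 105
 107 107 126 156 163 164 166 166]
132 [106 106 106 107 105 123 128 127 128 128 127 128 128 116 108 106 106 106
 107 106 140 160 163 163 164 166]
blade far top [0.44719751 0.36321236 0.15      ]
blade far top [0.45496109 0.36369283 0.15      ]
```

{"fn": "play_rows", "kwargs": {
  "increments": [
    {"fingers": 50,"travel": [0,1,0],"rotation": [0,0,-0.25]},
    {"fingers": 50,"travel": [0,1,0],"rotation": [0,0,0]},
    {"fingers": 50,"travel": [0,1,0],"rotation": [0,0,0]},
    {"fingers": 50,"travel": [0,1,0],"rotation": [0,0,0]},
    {"fingers": 50,"travel": [0,0.9,0],"rotation": [0,0,0]},
    {"fingers": 50,"travel": [0,0,0],"rotation": [0,0,0]},
    {"fingers": 50,"travel": [0,0,-1],"rotation": [0,0,0]},
    {"fingers": 50,"travel": [0,0,-1],"rotation": [0,0,0]}
  ]
}}

```text
time: 19.4
ee_pos: [0.4522, 0.3482, 0.1958]
ee_rot: [180.0, 0.0, 91.6]
wrist_force: [-0.3, -0.2, -0.7]
opening: 0.54
grip_force: 0.0
```

{"fn": "play_rows", "kwargs": {
  "increments": [
    {"fingers": 50,"travel": [0,0,-1],"rotation": [0,0,0]},
    {"fingers": 50,"travel": [0,0,-1],"rotation": [0,0,0]},
    {"fingers": 50,"travel": [0,0,-1],"rotation": [0,0,0]},
    {"fingers": 50,"travel": [0,0,-0.5],"rotation": [0,0,0]},
    {"fingers": 50,"travel": [0,0,0],"rotation": [0,0,0]},
    {"fingers": 50,"travel": [0,0,0],"rotation": [0,0,0]}
  ]
}}

```text
time: 20.15
ee_pos: [0.4527, 0.3487, 0.1269]
ee_rot: [179.9, -0.0, 91.5]
wrist_force: [0.5, 0.2, -0.3]
opening: 0.537
grip_force: 0.0
```

{"fn": "play_rows", "kwargs": {
  "force": 50,
  "increments": [
    {"fingers": 20,"travel": [-0.05,0,-0.05],"rotation": [0,0,0]},
    {"fingers": 20,"travel": [0,0,0],"rotation": [0,0,0]},
    {"fingers": 20,"travel": [0,0,0],"rotation": [0,0,0]},
    {"fingers": 0,"travel": [0,0,0],"rotation": [0,0,0]},
    {"fingers": 0,"travel": [0,0,0],"rotation": [0,0,0]},
    {"fingers": 0,"travel": [0,0,0],"rotation": [0,0,0]}
  ]
}}

```text
time: 20.9
ee_pos: [0.451, 0.3485, 0.1251]
ee_rot: [-180.0, 0.0, 91.5]
wrist_force: [-0.1, 0.3, 0.8]
opening: 0.085
grip_force: 50.0
```

{"fn": "play_rows", "kwargs": {
  "force": 60,
  "increments": [
    {"fingers": 0,"travel": [0,0,0],"rotation": [0,0,0]},
    {"fingers": 0,"travel": [0,0,0],"rotation": [0,0,0]},
    {"fingers": 0,"travel": [0,0,0.2],"rotation": [0,0,0]},
    {"fingers": 0,"travel": [0,0,0.5],"rotation": [0,0,0]},
    {"fingers": 0,"travel": [0,0,0.8],"rotation": [0,0,0]},
    {"fingers": 0,"travel": [0,0,0.8],"rotation": [0,0,0]},
    {"fingers": 0,"travel": [0,0,0.6],"rotation": [0,0,0]},
    {"fingers": 0,"travel": [0,0,0],"rotation": [0,0,0]}
  ]
}}

```text
time: 21.9
ee_pos: [0.4519, 0.3489, 0.1847]
ee_rot: [179.8, -0.1, 91.5]
wrist_force: [-0.4, 0.0, -3.8]
opening: 0.087
grip_force: 60.0
```

```bash
python3 - <<'E'
from h import *
o=bot.get_obs(); print(o['ee_pos'],o['ee_rot'],o['wrist_force'],o['moment'],o['grip_force'],o['opening'],o['time'])
c=wcam(snap('wrist','w6'),o['ee_pos'],o['ee_rot']); np.savez('pics/w6.npz',**c)
s=snap('scene','s6')
a=c['color'][200:480:,220:440]; b=s['color'][230:330,420:520]
M=np.hstack([cv2.resize(a,(330,420)),cv2.resize(b,(420,420),interpolation=cv2.INTER_CUBIC)]);cv2.imwrite('pics/m6.png',M[:,:,::-1])
E
```

```text
[0.45188073 0.34892652 0.18473272] [ 1.79836448e+02 -7.72852355e-02  9.15478455e+01] [-0.44374516  0.02618158 -3.81133197] [ 2.96414509e-02 -1.02685756e-01  9.43541322e-05] 59.997705817222595 0.0869485355337576 21.9
```

View pics/m6.png

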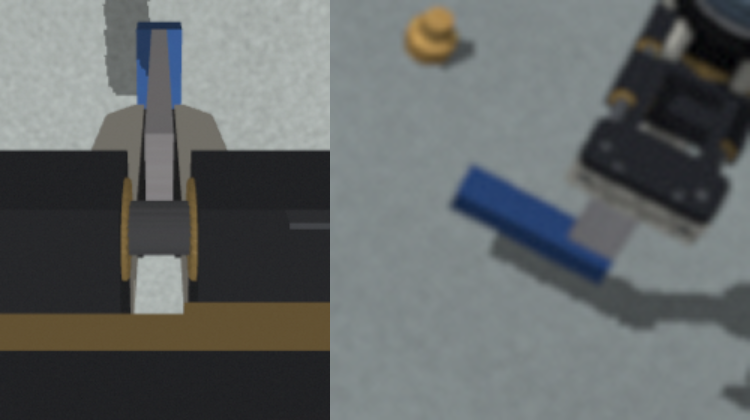

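{"fn": "play_rows", "kwargs": {
  "increments": [
    {"fingers": 0,"travel": [0,-0.5,0],"rotation": [0,0,0]},
    {"fingers": 0,"travel": [0,-1,0],"rotation": [0,0,0]},
    {"fingers": 0,"travel": [0,-1,0],"rotation": [0,0,0]},
    {"fingers": 0,"travel": [0,-1,0],"rotation": [0,0,0]},
    {"fingers": 0,"travel": [0,-1,0],"rotation": [0,0,0]},
    {"fingers": 0,"travel": [0,-1,0],"rotation": [0,0,0]},
    {"fingers": 0,"travel": [0,-1,0],"rotation": [0,0,0]},
    {"fingers": 0,"travel": [0,-1,0],"rotation": [0,0,0]}
  ]
}}

```text
time: 23.0
ee_pos: [0.4511, 0.1969, 0.1832]
ee_rot: [180.0, 0.0, 91.5]
wrist_force: [0.1, -0.0, -4.2]
opening: 0.084
grip_force: 60.0
```

{"fn": "play_rows", "kwargs": {
  "increments": [
    {"fingers": 0,"travel": [0,-1,0],"rotation": [0,0,0.1]},
    {"fingers": 0,"travel": [0,-1,0],"rotation": [0,0,0.1]},
    {"fingers": 0,"travel": [0,-1,0],"rotation": [0,0,0.1]},
    {"fingers": 0,"travel": [0,-1,0],"rotation": [0,0,0.1]},
    {"fingers": 0,"travel": [0,-1,0],"rotation": [0,0,0.1]},
    {"fingers": 0,"travel": [0,-1,0],"rotation": [0,0,0.1]},
    {"fingers": 0,"travel": [0,-1,0],"rotation": [0,0,0.1]},
    {"fingers": 0,"travel": [0,-1,0],"rotation": [0,0,0.05]}
  ]
}}

```text
time: 24.0
ee_pos: [0.4507, 0.0371, 0.1833]
ee_rot: [180.0, 0.0, 97.5]
wrist_force: [0.4, 0.1, -4.6]
opening: 0.08
grip_force: 60.0
```

{"fn": "play_rows", "kwargs": {
  "increments": [
    {"fingers": 0,"travel": [0,-1,0],"rotation": [0,0,0]},
    {"fingers": 0,"travel": [0,-1,0],"rotation": [0,0,0]},
    {"fingers": 0,"travel": [0,-0.95,0],"rotation": [0,0,0]},
    {"fingers": 0,"travel": [0.5,0,0],"rotation": [0,0,0]},
    {"fingers": 0,"travel": [1,0,0],"rotation": [0,0,0]},
    {"fingers": 0,"travel": [1,0,0],"rotation": [0,0,0]},
    {"fingers": 0,"travel": [1,0,0],"rotation": [0,0,0]},
    {"fingers": 0,"travel": [1,0,0],"rotation": [0,0,0]}
  ]
}}

```text
time: 25.0
ee_pos: [0.542, -0.0201, 0.183]
ee_rot: [180.0, -0.0, 97.5]
wrist_force: [-0.1, -0.5, -4.1]
opening: 0.083
grip_force: 60.0
```

{"fn": "play_rows", "kwargs": {
  "increments": [
    {"fingers": 0,"travel": [1,0,0],"rotation": [0,0,0]},
    {"fingers": 0,"travel": [0.8,0,0],"rotation": [0,0,0]},
    {"fingers": 0,"travel": [0.6,0,0],"rotation": [0,0,0]},
    {"fingers": 0,"travel": [0,0,0],"rotation": [0,0,0]},
    {"fingers": 0,"travel": [0,0,0],"rotation": [0,0,0]}
  ]
}}

```text
time: 25.62
ee_pos: [0.5885, -0.0203, 0.1828]
ee_rot: [-179.9, -0.0, 97.6]
wrist_force: [0.0, 1.4, -4.4]
opening: 0.082
grip_force: 60.0
```

```bash
python3 - <<'E'
from h import *
o=bot.get_obs(); print(o['ee_pos'],o['ee_rot'],o['wrist_force'],o['moment'],o['joints'],o['time'])
c=wcam(snap('wrist','w7'),o['ee_pos'],o['ee_rot']); np.savez('pics/w7.npz',**c)
# expected held-square points (no tilt)
Rz=Ro.from_euler('z',o['ee_rot'][2]-90,degrees=True).as_matrix()
for n,q in (('heeltop L',(-.012,.05,.02)),('heeltop R',(.012,.05,.02)),('bladetop L',(-.004,.05,.15)),('bladetop R',(.004,.05,.15))):
    print(n,proj(c,o['ee_pos']+Rz@(np.array(q)-[0,.035,.125])).round(1))
for n,q in(('pillar',(-.03,-.02,.1)),('',(.03,-.02,.1)),('',(.03,.02,.1)),('',(-.03,.02,.1)),('corner',(-.08,.035,0)),('',(.08,.035,0))):
    y=Ro.from_euler('z',7.5,degrees=True).as_matrix(); print(n,proj(c,np.array([.5925,-.040,.025])+y@(np.array(q)+[0,.075,0])).round(1))
E
```

```text
[ 0.58847142 -0.02025918  0.18281632] [-1.79941701e+02 -2.08321943e-02  9.75560661e+01] [ 0.0439517   1.39823658 -4.39066846] [ 0.02914821 -0.05748851 -0.00016496] [-1.28174412e+01  2.08857013e+01  8.65890487e+01 -8.04075354e-04
  7.25871547e+01 -2.03732768e+01] 25.625
heeltop L [[310.5 220.9]]
heeltop R [[341.2 220.8]]
bladetop L [[316.1 292. ]]
bladetop R [[335.7 292. ]]
pillar [[280.6 206.8]]
 [[375.8 206.8]]
 [[378.4 140.9]]
 [[278.3 140.9]]
corner [[236.1 123.7]]
 [[419.1 123.8]]
```

View pics/w7.png

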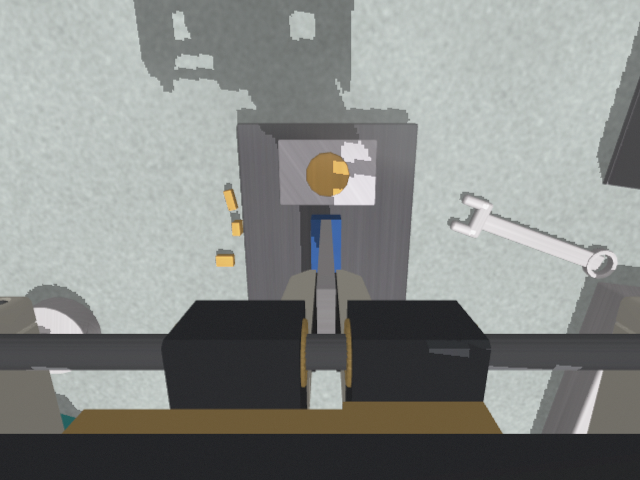

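The wrist view shows the square held in front of the pillar. The pillar top front edge is at row 205 (cols 280..375), and the foot heel is at about (311..342, 216). I'll measure tilt, lateral offset and yaw with subpixel edges.

```bash
cat > m.py <<'E'
from h import *
import sys
def edge(g,uv0,uv1,n,w=6,k=25):
    # median signed offset & fitted line of strongest gradient along normal n, samples from uv0 to uv1
    out=[]
    d=np.linspace(-w,w,8*w+1)
    for s in np.linspace(0,1,k):
        p=np.array(uv0)*(1-s)+np.array(uv1)*s; q=(p+d[:,None]*np.array(n)).astype(np.float32)
        v=np.gradient(cv2.remap(g,q[:,:1],q[:,1:],cv2.INTER_LINEAR)[:,0]); i=abs(v).argmax(); out.append(p+d[i]*np.array(n))
    return np.array(out)
E
python3 - <<'E'
from m import *
c=dict(np.load('pics/w7.npz'));im=c['color'];g=cv2.GaussianBlur(im[:,:,2]*1.0,(0,0),.7).astype(np.float32)
b=cv2.cvtColor(im,cv2.COLOR_RGB2HSV)
for r in(212,214,216,218,220,226,234): print(r,[tuple(im[r,x]) if 0 else int(im[r,x,2])-int(im[r,x,0]) for x in range(306,348)])
E2=lambda P,z:np.array([ray(c,*p,z)[:2] for p in P+.5])
def yaw(W,base):
    d=cv2.fitLine(W.astype(np.float32),cv2.DIST_HUBER,0,1e-4,1e-4).ravel(); a=np.degrees(np.arctan2(d[1],d[0])); return round((a-base+90)%180-90,2),W.mean(0).round(4)
gg=cv2.GaussianBlur(cv2.cvtColor(im,cv2.COLOR_RGB2GRAY),(0,0),.7).astype(np.float32)
for n,a,bb,nn,z,base in(('pl back',(250,124),(405,124),(0,1),.025,0),('pl L',(238,135),(246,270),(1,0),.025,90),('pl R',(416,135),(409,270),(1,0),.025,90),
  ('pi front',(284,206),(320,206),(0,1),.125,0),('pi front2',(333,206),(372,206),(0,1),.125,0),('pi back',(283,140),(373,140),(0,1),.125,0),('pi L',(278.5,145),(280.5,202),(1,0),.125,90),('pi R',(377,145),(375,202),(1,0),.125,90)):
    P=edge(gg,a,bb,nn); print(n,P.mean(0).round(1),yaw(E2(P,z),base))
E
```

```text
212 [1, 1, 3, 1, 2, 1, 2, 2, 2, 2, 1, 1, 1, 1, 1, 1, 1, 1, 2, 2, 1, 1, 1, 1, 3, 3, 1, 1, 4, 3, 2, 3, 2, 2, 3, 3, 2, 3, 3, 2, 2, 3]
214 [2, 1, 3, 2, 3, 7, 19, 21, 20, 21, 19, 21, 20, 21, 20, 21, 21, 21, 21, 21, 21, 21, 22, 21, 19, 17, 16, 19, 18, 19, 17, 18, 18, 18, 10, 3, 3, 2, 3, 2, 3, 3]
216 [1, 1, 1, 2, 4, 28, 42, 45, 45, 45, 43, 45, 45, 43, 44, 44, 45, 44, 44, 45, 45, 44, 45, 44, 43, 44, 44, 43, 45, 45, 46, 46, 45, 48, 29, 7, 3, 3, 2, 2, 2, 4]
218 [0, 1, 2, 1, 10, 38, 45, 43, 44, 45, 43, 47, 45, 45, 43, 45, 45, 45, 44, 44, 45, 44, 43, 43, 44, 42, 43, 44, 46, 46, 44, 47, 47, 46, 46, 7, 3, 2, 3, 2, 2, 3]
220 [1, 2, 1, 1, 24, 52, 61, 59, 60, 59, 59, 60, 58, 59, 46, 6, -1, -2, -1, -2, -2, 0, -2, -2, -1, 79, 104, 103, 102, 103, 103, 104, 104, 105, 105, 47, 7, 3, 2, 3, 2, 2]
226 [2, 2, 2, 1, 13, 50, 59, 60, 60, 58, 59, 59, 59, 59, 21, 3, -1, -1, -2, -1, -1, 0, -1, -1, -1, 41, 91, 103, 104, 103, 103, 104, 104, 104, 104, 46, 6, 2, 1, 1, 4, 1]
234 [1, 1, 1, 1, 21, 50, 58, 59, 57, 58, 58, 58, 58, 47, 5, -2, -2, -1, -3, -1, -1, -1, -2, -2, -2, -1, 80, 105, 104, 104, 104, 103, 105, 105, 104, 28, 3, 1, 3, 2, 3, 3]
pl back [327.5 122.2] (np.float32(7.53), array([0.5784, 0.0699]))
pl L [240.3 202.5] (np.float32(7.76), array([ 0.5076, -0.0121]))
pl R [412.  202.5] (np.float32(7.5), array([0.6657, 0.0088]))
pi front [302.  204.2] (np.float32(7.53), array([0.5691, 0.0137]))
pi front2 [352.5 204.2] (np.float32(7.53), array([0.6006, 0.0179]))
pi back [328.  140.1] (np.float32(7.2), array([0.5802, 0.0544]))
pi L [278.7 173.5] (np.float32(7.07), array([0.5528, 0.0307]))
pi R [374.7 173.5] (np.float32(7.53), array([0.6113, 0.0384]))
```

{"fn": "play_rows", "kwargs": {
  "increments": [
    {"fingers": 0,"travel": [0.04,0,-0.5],"rotation": [0,0,0]},
    {"fingers": 0,"travel": [0,0,-0.5],"rotation": [0,0,0]},
    {"fingers": 0,"travel": [-0.04,0.3,-0.25],"rotation": [0,0,0]},
    {"fingers": 0,"travel": [-0.04,0.3,-0.15],"rotation": [0,0,0]},
    {"fingers": 0,"travel": [-0.03,0.24,0],"rotation": [0,0,0]},
    {"fingers": 0,"travel": [0,0,0],"rotation": [0,0,0]},
    {"fingers": 0,"travel": [0,0,0],"rotation": [0,0,0]}
  ]
}}

```text
time: 26.55
ee_pos: [0.588, -0.0037, 0.1554]
ee_rot: [180.0, 0.0, 97.6]
wrist_force: [0.4, -0.5, -3.2]
opening: 0.082
grip_force: 60.0
```

```bash
cat > st.py <<'E'
from m import *
o=bot.get_obs(); ex=np.array([.9914,.1305]);ey=np.array([-.1305,.9914])
d=o['ee_pos'][:2]-[.5849,.0158]; f=o['wrist_force'][:2]
print('px',d@ex*1e3,'heel gap mm',(-d@ey-.015)*1e3,'z',o['ee_pos'][2],'F px,py,z',f@ex,f@ey,o['wrist_force'][2],'M',o['moment'],'rot',o['ee_rot'],o['time'])
E
python3 st.py
```

```text
px 0.4886504397547202 heel gap mm 4.687324190624655 z 0.155397144339298 F px,py,z 0.2919019982124186 -0.5552266300521662 -3.1956012436862005 M [ 0.02069337 -0.04479053  0.0059724 ] rot [1.79961761e+02 1.96934116e-02 9.75625803e+01] 26.55
```

{"fn": "play_rows", "kwargs": {
  "increments": [
    {"fingers": 0,"travel": [0,0,-0.1],"rotation": [0,0,0]},
    {"fingers": 0,"travel": [0,0,-0.08],"rotation": [0,0,0]},
    {"fingers": 0,"travel": [0,0,-0.04],"rotation": [0,0,0]},
    {"fingers": 0,"travel": [0,0,0],"rotation": [0,0,0]},
    {"fingers": 0,"travel": [0,0,0],"rotation": [0,0,0]}
  ]
}}

```text
time: 27.18
ee_pos: [0.5877, -0.0037, 0.1507]
ee_rot: [180.0, 0.0, 97.5]
wrist_force: [-0.7, 0.2, -4.3]
opening: 0.086
grip_force: 60.0
```

{"fn": "play_rows", "kwargs": {
  "increments": [
    {"fingers": 0,"travel": [0,0,-0.04],"rotation": [0,0,0]},
    {"fingers": 0,"travel": [0,0,0],"rotation": [0,0,0]},
    {"fingers": 0,"travel": [0,0,0],"rotation": [0,0,0]}
  ]
}}

```text
time: 27.55
ee_pos: [0.5879, -0.0037, 0.1501]
ee_rot: [180.0, 0.0, 97.5]
wrist_force: [0.1, -0.2, -2.2]
opening: 0.082
grip_force: 60.0
```

```bash
python3 st.py
```

```text
px 0.39133990070233965 heel gap mm 4.71082649205051 z 0.1500722772152957 F px,py,z 0.11131792846446475 -0.22861103134060462 -2.15066738941256 M [ 0.04797918 -0.08935176 -0.05274085] rot [1.79973980e+02 7.45227044e-03 9.75465187e+01] 27.55
```

{"fn": "play_rows", "kwargs": {
  "increments": [
    {"fingers": 0,"travel": [0,0,-0.04],"rotation": [0,0,0]},
    {"fingers": 0,"travel": [0,0,0],"rotation": [0,0,0]},
    {"fingers": 0,"travel": [0,0,0],"rotation": [0,0,0]}
  ]
}}

```text
time: 27.92
ee_pos: [0.588, -0.0036, 0.1501]
ee_rot: [179.9, 0.0, 97.6]
wrist_force: [-2.2, -0.3, 5.9]
opening: 0.086
grip_force: 60.0
```

{"fn": "play_rows", "kwargs": {
  "increments": [
    {"fingers": 0,"travel": [0,0,-0.03],"rotation": [0,0,0]},
    {"fingers": 0,"travel": [0,0,0],"rotation": [0,0,0]},
    {"fingers": 0,"travel": [0,0,0],"rotation": [0,0,0]}
  ]
}}

```text
time: 28.3
ee_pos: [0.588, -0.0037, 0.1501]
ee_rot: [179.9, 0.0, 97.6]
wrist_force: [-3.9, 2.3, 8.1]
opening: 0.082
grip_force: 60.0
```

```bash
python3 st.py
```

```text
px 0.4879007510557461 heel gap mm 4.686275480784052 z 0.15006151555815794 F px,py,z -3.543902358096319 2.7393454892914497 8.094630768661627 M [ 1.36235084e-01  7.49269814e-01 -3.37500342e-04] rot [1.79921345e+02 2.81335699e-02 9.75518648e+01] 28.3
```

{"fn": "play_rows", "kwargs": {
  "increments": [
    {"fingers": 0,"travel": [0,0,0.03],"rotation": [0,0,0]},
    {"fingers": 0,"travel": [-0.007,0.05,0],"rotation": [0,0,0]},
    {"fingers": 0,"travel": [-0.007,0.05,0],"rotation": [0,0,0]},
    {"fingers": 0,"travel": [-0.007,0.05,0],"rotation": [0,0,0]},
    {"fingers": 0,"travel": [0,0,0],"rotation": [0,0,0]},
    {"fingers": 0,"travel": [0,0,0],"rotation": [0,0,0]}
  ]
}}

```text
time: 29.05
ee_pos: [0.5879, -0.0028, 0.1501]
ee_rot: [179.9, 0.2, 97.6]
wrist_force: [-2.6, -4.3, 5.2]
opening: 0.084
grip_force: 60.0
```

```bash
python3 st.py
```

```text
px 0.543319472206533 heel gap mm 3.7958757612492864 z 0.1501240123422943 F px,py,z -3.1259618963245286 -3.9372648815976037 5.159460169649065 M [-1.31994666  0.48775007  0.0605773 ] rot [179.93283869   0.23275455  97.55845565] 29.05
```

{"fn": "play_rows", "kwargs": {
  "increments": [
    {"fingers": 0,"travel": [-0.004,0.03,0],"rotation": [0,0,0]},
    {"fingers": 0,"travel": [0,0,0],"rotation": [0,0,0]},
    {"fingers": 0,"travel": [0,0,0],"rotation": [0,0,0]}
  ]
}}

```text
time: 29.42
ee_pos: [0.5878, -0.0026, 0.1501]
ee_rot: [179.9, 0.3, 97.6]
wrist_force: [-2.4, -5.6, 6.2]
opening: 0.077
grip_force: 60.0
```

```bash
python3 st.py
```

```text
px 0.5188789170995013 heel gap mm 3.5856569969733716 z 0.15012918833754726 F px,py,z -3.1340928691839296 -5.211693962202866 6.22281064135149 M [-1.66691148  0.47367617  0.00429416] rot [179.93462411   0.2698674   97.55436943] 29.425
```

{"fn": "play_rows", "kwargs": {
  "increments": [
    {"fingers": 0,"travel": [0,0,0.1],"rotation": [0,0,0]},
    {"fingers": 0,"travel": [0,0,0.05],"rotation": [0,0,0]},
    {"fingers": 0,"travel": [0,0,0],"rotation": [0,0,0]},
    {"fingers": 0,"travel": [0,0,0],"rotation": [0,0,0]}
  ]
}}

```text
time: 29.92
ee_pos: [0.587, -0.0004, 0.1514]
ee_rot: [-179.9, 0.0, 97.5]
wrist_force: [0.7, -3.9, -6.6]
opening: 0.084
grip_force: 60.0
```

```bash
python3 st.py; python3 - <<'E'
from m import *
o=bot.get_obs()
c=wcam(snap('wrist','w8'),o['ee_pos'],o['ee_rot']); np.savez('pics/w8.npz',**c)
s=snap('scene','s8')
a=c['color'][130:330,230:430]; b=s['color'][225:315,290:380]
M=np.hstack([cv2.resize(a,(400,400),interpolation=cv2.INTER_CUBIC),cv2.resize(b,(400,400),interpolation=cv2.INTER_CUBIC)]);cv2.imwrite('pics/m8.png',M[:,:,::-1])
E
```

```text
px -0.038257134415458235 heel gap mm 1.3373270412636271 z 0.15143837069213953 F px,py,z 0.14283577415307147 -3.9203750315045185 -6.621997712078939 M [-0.8311791  -0.28447883 -0.00247555] rot [-1.79944465e+02  1.89752150e-02  9.75475738e+01] 29.925
```

View pics/m8.png

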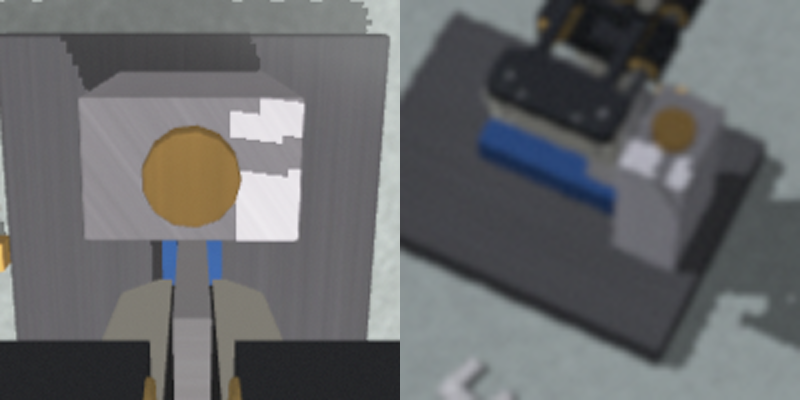

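The view shows the blade centred on the pillar face: its mid column is about 192-193 against 191 for the pillar. The back now touches the pillar, so the earlier stop was stiction on the plate. I'll lower it along the pillar face.

{"fn": "play_rows", "kwargs": {
  "increments": [
    {"fingers": 0,"travel": [0,0,-0.05],"rotation": [0,0,0]},
    {"fingers": 0,"travel": [0,0,-0.05],"rotation": [0,0,0]},
    {"fingers": 0,"travel": [0,0,-0.05],"rotation": [0,0,0]},
    {"fingers": 0,"travel": [0,0,-0.02],"rotation": [0,0,0]},
    {"fingers": 0,"travel": [0,0,0],"rotation": [0,0,0]},
    {"fingers": 0,"travel": [0,0,0],"rotation": [0,0,0]}
  ]
}}

```text
time: 30.78
ee_pos: [0.5877, -0.0003, 0.1501]
ee_rot: [179.9, 0.0, 97.5]
wrist_force: [-1.7, -5.1, 5.2]
opening: 0.085
grip_force: 60.0
```

```bash
python3 st.py
```

```text
px 0.6762231935053005 heel gap mm 1.3315846804297025 z 0.1500549769031141 F px,py,z -2.385548115476425 -4.803839392433977 5.2150033377521545 M [-0.82655258  0.44179631 -0.02241513] rot [1.79900645e+02 4.98916276e-02 9.75484485e+01] 30.775
```

{"fn": "play_rows", "kwargs": {
  "increments": [
    {"fingers": 0,"travel": [0,0,0.1],"rotation": [0,0,0]},
    {"fingers": 0,"travel": [0,0,0.05],"rotation": [0,0,0]},
    {"fingers": 0,"travel": [-0.045,-0.005,0],"rotation": [0,0,0]},
    {"fingers": 0,"travel": [-0.005,0.04,0],"rotation": [0,0,0]},
    {"fingers": 0,"travel": [0,0,-0.05],"rotation": [0,0,0]},
    {"fingers": 0,"travel": [0,0,-0.05],"rotation": [0,0,0]},
    {"fingers": 0,"travel": [0,0,-0.05],"rotation": [0,0,0]},
    {"fingers": 0,"travel": [0,0,-0.05],"rotation": [0,0,0]}
  ]
}}

```text
time: 31.78
ee_pos: [0.5873, -0.0003, 0.15]
ee_rot: [179.8, 0.1, 97.5]
wrist_force: [-4.1, -6.8, 15.7]
opening: 0.082
grip_force: 60.0
```

{"fn": "play_rows", "kwargs": {
  "increments": [
    {"fingers": 0,"travel": [0,0,-0.02],"rotation": [0,0,0]},
    {"fingers": 0,"travel": [0,0,0],"rotation": [0,0,0]},
    {"fingers": 0,"travel": [0,0,0],"rotation": [0,0,0]},
    {"fingers": 0,"travel": [0,0,0],"rotation": [0,0,0]}
  ]
}}

```text
time: 32.28
ee_pos: [0.5873, -0.0003, 0.1501]
ee_rot: [179.8, 0.1, 97.5]
wrist_force: [-2.8, -7.4, 12.1]
opening: 0.084
grip_force: 60.0
```

```bash
python3 st.py; python3 - <<'E'
from m import *
o=bot.get_obs()
c=wcam(snap('wrist','w9'),o['ee_pos'],o['ee_rot']);im=c['color']
g=cv2.GaussianBlur(cv2.cvtColor(im,cv2.COLOR_RGB2GRAY),(0,0),.7).astype(np.float32)
# pillar sides at top front (z=.125), plate sides, foot sides at z=.045 just in front of the pillar
P=lambda x,y,z:proj(c,[*(np.array([.5849,.0158])+np.array([.9914,.1305])*x+np.array([-.1305,.9914])*y),z])[0]
def mid(n,xl,xr,y0,y1,z,gr=g):
    q=[]
    for x in(xl,xr):
        e=edge(gr,P(x,y0,z),P(x,y1,z),(1,0),5); W=np.array([ray(c,*(p+.5),z)[:2] for p in e])-[.5849,.0158]
        q.append(np.median(W@[.9914,.1305])*1e3)
    print(n,np.round(q,2),'mid',np.mean(q).round(2))
mid('pillar',-.03,.03,.004,.036,.125); mid('plate',-.08,.08,-.02,.04,.025)
h=(im[:,:,2].astype(np.float32)-im[:,:,0])
for r in (250,253,256,260,264): 
    x=np.nonzero(h[r,290:360]>15)[0]+290; print(r,x.min() if len(x) else 0,x.max() if len(x) else 0, 'pred', P(-.012,-.01,.045).round(1),P(.012,-.01,.045).round(1))
E
```

```text
px 0.2728312921327415 heel gap mm 1.2516183520790112 z 0.15006045164240914 F px,py,z -3.7084831417348534 -6.932679180900195 12.083129391767688 M [-1.16536586  0.85948071  0.04455894] rot [1.79804534e+02 1.37601044e-01 9.75489671e+01] 32.275
pillar [-29.87  29.22] mid -0.33
plate [-79.61  79.19] mid -0.21
250 0 0 pred [309.7 231.3] [340.2 231.3]
253 310 340 pred [309.7 231.3] [340.2 231.3]
256 310 340 pred [309.7 231.3] [340.2 231.3]
260 310 340 pred [309.7 231.3] [340.2 231.3]
264 310 340 pred [309.7 231.3] [340.2 231.3]
```

```bash
python3 - <<'E'
from h import *
c=snap('scene','s9');hsv=cv2.cvtColor(c['color'],cv2.COLOR_RGB2HSV);H,S,V=hsv[...,0],hsv[...,1],hsv[...,2]
k=((H>8)&(H<28)&(S>60)&(V>120)).astype(np.uint8)
uv=proj(c,[.5205,-.290,.062])[0];print('expected grip px',uv)
x,y=uv.astype(int);ys,xs=np.nonzero(k[y-15:y+15,x-18:x+18]);print('grip seen',xs.mean()+x-18,ys.mean()+y-15,len(xs))
o=bot.get_obs();print(o['wrist_force'],o['grip_force'],o['time'])
if len(xs)>40: print(bot.finish_job())
E
```

```text
expected grip px [265.55001705 196.42325413]
grip seen 264.780487804878 197.2032520325203 123
[-4.00443253 -6.99591338 12.14384578] 60.00869572162628 32.375
the job is handed in; nothing more can be done
None
```

I wiped all three chips off the plate with the scraper and set it down clear of the plate, then handed in with the square still gripped and pressed against plate (about 16 N) and pillar (about 7 N), within about 0.6 mm of centre, at 32.4 s.

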